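# Inspect a relief sample under the loupe

## Task

First slide the dimmer's grip along its track until its red line is level with the green pointer, so that the light on the white relief sample is set. Then pick up the loupe by its handle and hold it level with the lens centred over the red dot on the sample, at the focal height shown by the orange collar on the gauge post, without letting it touch the inspection block or the gauge. Finish while still holding it there, quite still, and leave the other models, samples and the collar where they are.

Things in the scene. Friction and masses are not known exactly. Their poses are not given: they have to be found in the camera images.
- loupe: Reading loupe lying flat: dark wooden handle 18 mm wide, 16 mm high, from 75 mm behind to 33 mm ahead of the origin along x, brass neck, then a dark steel ring (68 mm across, 14 mm high) with a clear lens. Origin: underside of the handle at the balance point, the place to grip, across the handle. x points to the lens, z up. 0.13 kg.
- lens (a point): Centre of the loupe's lens: 75 mm along x from the loupe's origin and 8 mm above its underside, same axes.
- stand: Inspection block, fixed: oak base 120 x 120 x 25 mm; white wavy tile 90 x 90 mm on it, its top 38 mm above the table; aluminium light bar along the far (+x) edge, top at 55 mm; steel gauge post, 7 mm thick, in the far left corner (x +50 mm, y +50 mm), top 145 mm above the table. Origin: centre of the underside; z up.
- spot (a point): Centre of the red dot (12 mm across) on the tile's top face, 12 mm from the block's centre towards -x.
- focal_mark (a point): Centre of the orange collar (18 mm across, 8 mm high) on the gauge post. Its mid-height, 90 to 130 mm above the table and different every time, is where the lens centre must be held. Stiffly clamped; leave it.
- dimmer_top (a point): Centre of the top of the dimmer's grip: aluminium block 20 mm along the track, 28 mm across it, 40 mm high (top 54.5 mm above the table), with a red line across its top. Slides with 1.5 N of friction and stays where left. x runs along the track, away from the low end near which it starts; 120 mm of travel.
- dimmer_mark (a point): Green pointer, 4 mm along the track, on the black dimmer housing (180 x 60 x 14 mm, fixed), 22 mm to the side (+y) of the track's middle line, 60 to 115 mm from the low end. Same axes as dimmer_top; the dimmer is set when both have the same x along the track.
- spire_a: loose white ceramic spire model, 64 mm across, 140 mm tall; origin at centre of underside; bystander
- spire_b: a second white spire like spire_a; bystander
- pavilion: loose green twisted lattice model on an oak block 70 x 70 x 30 mm, 120 mm tall overall; origin at centre of underside; bystander
- model_box: loose small white lidded box, 62 x 42 x 40 mm tall; origin at centre of underside; bystander
- disc_tile: loose blue ceramic sample disc, 36 mm across, 14 mm thick; origin at centre of underside; bystander
- disc_wood: loose dark wood sample disc, 36 mm across, 14 mm thick; origin at centre of underside; bystander
- tape_ring: loose blue plastic ring, 60 mm across, 24 mm tall; origin at centre of underside; bystander
Things that resemble listed ones, but are neither listed nor needed, are in the scene too. What is meant by the loupe is not blue, and is the smaller of those in its own colour.

How it is judged:
By the outcome, as a careful person would: the job done as asked, in the order asked, and still so for the second after the job is handed in, while the arm keeps its last pose, push and grip.
It also fails if it takes over 51 s, if anything falls off the work surface, if the arm or the gripper's body presses on something with over 40 N, if the wrist force passes 120 N, or if a joint passes its speed limit or range.

## Robot

A 7-joint arm with a two-finger parallel gripper is mounted at the origin on the work surface. World frame = base frame: x ahead of the robot, y to its left, z up, the work surface at z = 0. Lengths are in m, angles in rad, forces in N, time in s.
With the tool pointing down it reaches from about 0.425 to 0.95 m from the base axis. Payload 16.7 kg.
Tool frame: the origin (TCP) lies at the very end of the fingers, on their centre line; the grasp point (between the pads) lies 19 mm behind it; z points along the fingers, y is the line along which they close (so a half turn about z gives the same grasp; the last joint's range is limited). The gripper opens to 94 mm and grips with 3 to 60 N. Pads are 16 mm wide; open, the fingers measure 119 mm over their backs; the gripper's body (75 mm by 177 mm) begins 78 mm behind the grasp point.
Start: joints at [1.159, 0.426, 0.074, 1.606, -0.034, 1.111, -0.067], TCP at [0.175, -0.652, 0.205] pointing down, gripper open.
Joint ranges: [-2.85, 2.85], [-0.5, 2.14], [-1.23, 1.37], [0.21, 2.46], [-1.02, 4.16], [0.16, 2.05], [-2.73, 2.73]. Speed limits (rad/s): [1.89, 1.89, 2.39, 2.39, 3.01, 3.01, 3.01].

## Interface

Orientations are given as a unit quaternion [x, y, z, w].
In Python, from bench import telemetry, cams, order gives the robot as it stands.
- The arm moves only by the tool drive_tool, never from a script. Its argument "moves" is a list that holds one entry, the list of rows, each a list of 7 numbers: the shift along the tool's x, y, z in m, then the turn, a rotation vector about the tool's x, y, z in rad, then the opening, from -1 (shut) to 1 (fully open). A call has 1 to 10 rows; each row is the pose to reach, as a shift and turn from the pose commanded when the call began, along the tool's axes at that moment; what a row does not reach only later rows make up. A row lasts 1/8 s, in which the tool goes at most 62.5 mm and 10.7 degrees, less where a joint would pass 70% of its speed; a pose out of reach is approached as far as the arm can. A call with a gripper value outside its range is refused whole. The fingers move at their own pace and stop on an object; the grip force is fixed at half the most. Time passes only in rows, so rows that repeat a pose let the fingers close. It gives the time, the measured TCP pose, the force, the opening and the grip force at its end, in the units of the state.
- telemetry.observe(): the state, without advancing time (a new reading comes with each control period).
- cams.grab_frame(name): name is "scene" or "top" or "wrist"; returns a dict with "img" (384x512x3 uint8, red, green, blue), "K" (3x3 intrinsics, pixels), "extrinsics" (4x4, takes a point from camera to world coordinates). Camera axes: x right, y down, z forward; pixel columns grow to the right and rows downward; lengths in m; the calibration is good to about 2 mm. The wrist camera is an equidistant fisheye: a pixel r from the principal point sees the ray r / f radians off the axis. A picture is of the moment at which its call begins. There is no depth.
- order.hand_in(): hands the job in; it is judged then, once.
The state is a dict: "clock": time; "joint_pos": joint angles; "dq": joint speeds; "tau": joint torques, N m; "tcp_pos": TCP position; "eef_rot": TCP orientation; "contact_force": force on the tool from outside, world axes, zero at the start; "ft_torque": the same for the moment, N m; "finger_gap": finger opening in m; "grasp_force": force on a finger pad.
Only numpy, scipy, OpenCV 4.12 (cv2) and the standard library are available. Lean on these libraries where they do the work, as an engineer would, in place of code of your own. Each camera call takes 0.05 s, during which the arm holds its last target. There are 200 camera calls.

## Working session

There is one attempt and no reset: what is moved stays moved. The work goes in short steps, Python scripts to look and compute and a tool call to move; the robot and the scene stay as the last step left them, time stands still between calls to the robot, and variables do not carry over. Pictures are saved under pics/ and viewed, at most 10 in all, crops included, and the job is handed in when it is done.

Besides the shell and the picture viewer there is one more tool, called after "Call:" in YAML: its name, and indented under it one key for each argument. drive_tool: Moves the arm, as the interface text tells. Its arguments: {"type":"object","properties":{"moves":{"type":"array","items":{"type":"array","items":{"type":"array","items":{"type":"number"}}}}},"required":["moves"]}

```bash
mkdir -p pics
cat > h.py <<'E'
import numpy as np,cv2
from bench import telemetry,cams,order
from scipy.spatial.transform import Rotation as R
def grab(n,save=None,s=1.5):
    f=cams.grab_frame(n); im=f["img"]
    if save: cv2.imwrite("pics/"+save,cv2.resize(im[:,:,::-1],None,fx=s,fy=s,interpolation=cv2.INTER_CUBIC))
    return im,np.array(f["K"]),np.array(f["extrinsics"])
def ray(K,T,u,v):
    d=T[:3,:3]@np.linalg.solve(K,[u,v,1.]); return T[:3,3],d
def onplane(K,T,u,v,z):
    o,d=ray(K,T,u,v); return o+d*(z-o[2])/d[2]
def proj(K,T,p):
    q=K@(T[:3,:3].T@(np.asarray(p)-T[:3,3])); return q[:2]/q[2]
E
python3 - <<'E'
from h import *
for n in("scene","top"):
    im,K,T=grab(n,n+"0.png"); np.savez(n+"0.npz",im=im,K=K,T=T); print(n,K.round(1).tolist(),T.round(3).tolist())
s=telemetry.observe();print(s["clock"],s["tcp_pos"],s["eef_rot"],s["finger_gap"])
E
```

```text
scene [[406.2, 0.0, 259.5], [0.0, 406.2, 193.2], [0.0, 0.0, 1.0]] [[0.351, 0.628, -0.695, 1.302], [0.936, -0.228, 0.266, -0.216], [0.009, -0.744, -0.668, 0.858], [0.0, 0.0, 0.0, 1.0]]
top [[353.9, 0.0, 246.1], [0.0, 353.9, 194.8], [0.0, 0.0, 1.0]] [[0.021, -0.998, 0.066, 0.452], [-1.0, -0.023, -0.021, 0.096], [0.023, -0.065, -0.998, 0.907], [0.0, 0.0, 0.0, 1.0]]
0.1 [ 0.17459818 -0.65164651  0.20484686] [ 9.91443420e-01  1.30535932e-01 -1.07265557e-04 -5.51183920e-04] 0.09395673901952324
```

View pics/scene0.png

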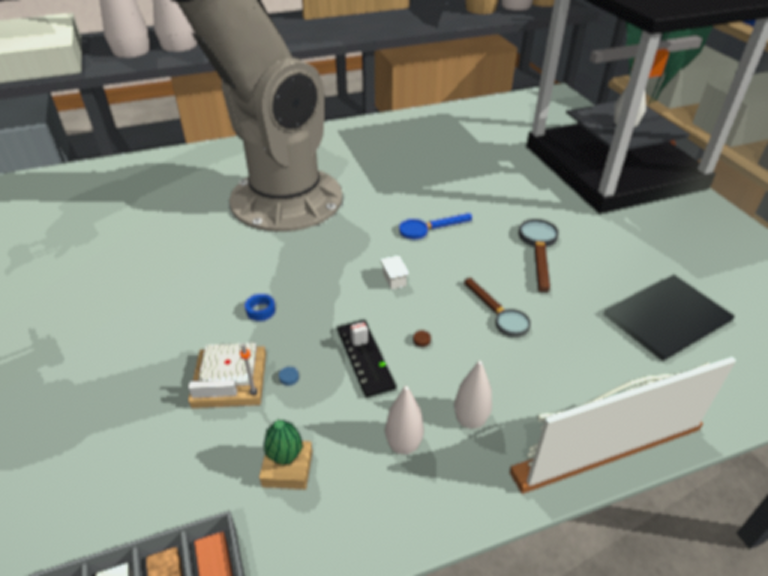

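View pics/top0.png

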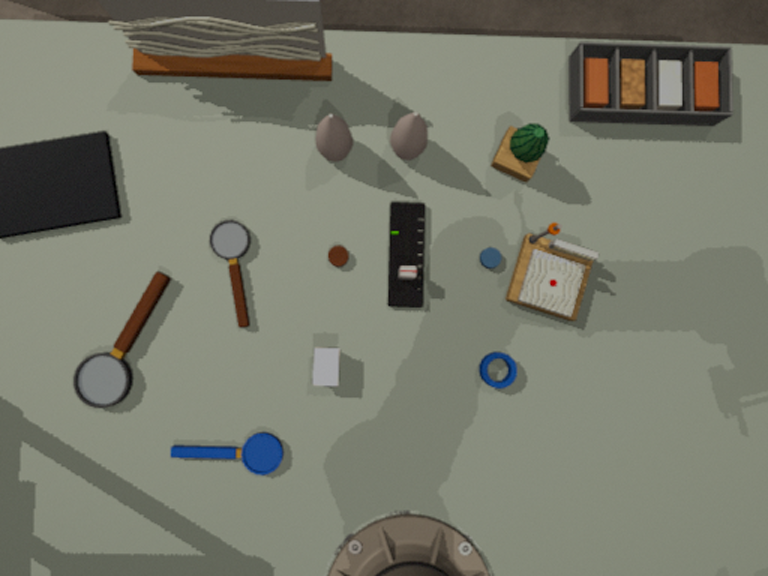

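The scene view shows the robot and workbench. The top view (768x576) shows:
- the small brown loupe, lens (230,240) and handle to (242,325)
- the dimmer, grip (407,271) and green pointer (395,233)
- the red dot (553,283) and the orange collar (553,229)

Things that could be taken for the loupe, in top-view pixels: small brown (230,240), large brown (103,380), blue (263,453). I choose the small brown one because it isn't blue and is the smaller of the two brown ones.

```bash
cat > m.py <<'E'
from h import *
S=np.load("scene0.npz");t=np.load("top0.npz")
def hsv(im): return cv2.cvtColor(im,cv2.COLOR_RGB2HSV)
def mask(im,h0,h1,s0,v0,box):
    H=hsv(im).astype(int); m=((H[...,0]-h0)%180<=(h1-h0)%180)&(H[...,1]>=s0)&(H[...,2]>=v0)
    b=np.zeros_like(m);x0,y0,x1,y1=[int(a/1.5) for a in box];b[y0:y1,x0:x1]=1
    return (m&b).astype(np.uint8)
def cen(m): 
    ys,xs=np.nonzero(m); return np.array([xs.mean(),ys.mean()]),len(xs)
def tri(c1,c2):
    o1,d1=ray(S["K"],S["T"],*c1);o2,d2=ray(t["K"],t["T"],*c2)
    a=np.linalg.lstsq(np.c_[d1,-d2],o2-o1,rcond=None)[0];p,q=o1+a[0]*d1,o2+a[1]*d2
    return (p+q)/2,np.linalg.norm(p-q)
E
python3 - <<'E'
from m import *
np.set_printoptions(precision=4,suppress=True)
for nm,h,bs,bt,z in (("collar",(3,18,150,120),(235,340,255,364),(543,220,563,238),None),
 ("dot",(170,8,130,100),(218,355,240,370),(543,275,563,291),.038),
 ("line",(165,12,70,80),(345,315,375,345),(395,262,420,282),.0545),
 ("green",(50,75,150,80),(370,355,395,372),(385,225,405,240),.016)):
    a,na=cen(mask(S["im"],*h,bs));b,nb=cen(mask(t["im"],*h,bt))
    print(nm,a,na,b,nb,"tri",*tri(a,b), *( [onplane(t["K"],t["T"],*b,z),onplane(S["K"],S["T"],*a,z)] if z else []))
# loupe handle (brown) + ring dark
m=mask(t["im"],0,15,100,30,(220,262,260,335)); ys,xs=np.nonzero(m)
P=np.array([onplane(t["K"],t["T"],x,y,.016)[:2] for x,y in zip(xs,ys)]);c=P.mean(0);u,s,vt=np.linalg.svd(P-c)
pr=(P-c)@vt[0];print("handle c",c,"axis",vt[0],"len",np.ptp(pr),"w",np.ptp((P-c)@vt[1]),len(xs))
H=hsv(t["im"]);g=t["im"].astype(int).max(2);m=np.zeros_like(g);m[142:180,132:175]=g[142:180,132:175]<75
m=m.astype(np.uint8);cs=max(cv2.findContours(m,0,1)[0],key=cv2.contourArea);e=cv2.fitEllipse(cs);print("ring",e,onplane(t["K"],t["T"],*e[0],.010))
# housing
m=((g<60)*255).astype(np.uint8);b=np.zeros_like(m);b[130:210,252:292]=m[130:210,252:292]
r=cv2.minAreaRect(np.argwhere(b)[:,::-1].astype(np.float32));bx=cv2.boxPoints(r);print("housing",[onplane(t["K"],t["T"],*q,.014)[:2].round(3).tolist() for q in bx])
# stand oak
m=mask(t["im"],8,25,90,90,(500,235,600,330));r=cv2.minAreaRect(np.argwhere(m)[:,::-1].astype(np.float32));print("stand",r[1],[onplane(t["K"],t["T"],*q,.025)[:2].round(3).tolist() for q in cv2.boxPoints(r)])
im=t["im"][:,:,::-1]
a=cv2.resize(im[130:230,130:180],None,fx=6,fy=6,interpolation=2);c=cv2.resize(im[130:230,250:410],None,fx=3,fy=3,interpolation=2);c=cv2.copyMakeBorder(c,0,300,0,0,0)
cv2.imwrite("pics/crop1.png",np.hstack([a,c]))
E
```

```text
collar [163.2222 236.2222] 18 [368.2121 152.3636] 33 tri [ 0.6055 -0.1952  0.1234] 0.002017673711170243
dot [151.2 240.6] 5 [368.5    188.2857] 14 tri [ 0.5318 -0.226   0.0411] 0.0015246260458507868 [ 0.5323 -0.2264  0.038 ] [ 0.5284 -0.2267  0.038 ]
 ** On entry to DLASCL parameter number  4 had an illegal value
 ** On entry to DLASCL parameter number  4 had an illegal value
 ** On entry to DLASCL parameter number  4 had an illegal value
 ** On entry to DLASCL parameter number  4 had an illegal value
 ** On entry to DLASCL parameter number  5 had an illegal value
 ** On entry to DLASCL parameter number  4 had an illegal valuem.py:9: RuntimeWarning: Mean of empty slice.
  ys,xs=np.nonzero(m); return np.array([xs.mean(),ys.mean()]),len(xs)
  ret = ret.dtype.type(ret / rcount)
Traceback (most recent call last):
  File "m.py", line 12, in tri
    a=np.linalg.lstsq(np.c_[d1,-d2],o2-o1,rcond=None)[0];p,q=o1+a[0]*d1,o2+a[1]*d2
      ~~~~~~~~~~~~~~~^^^^^^^^^^^^^^^^^^^^^^^^^^^^^^^^
numpy.linalg.LinAlgError: SVD did not converge in Linear Least Squares
```

Run:
```python
from m import *
np.set_printoptions(precision=4,suppress=True)
def red(im,box,th):
    i=im.astype(float);w=np.clip(i[...,0]-(i[...,1]+i[...,2])/2-th,0,None);x0,y0,x1,y1=[int(a/1.5) for a in box]
    b=np.zeros_like(w);b[y0:y1,x0:x1]=w[y0:y1,x0:x1];ys,xs=np.mgrid[:384,:512];return np.array([(b*xs).sum(),(b*ys).sum()])/b.sum()
a=red(S["im"],(345,315,375,345),20);b=red(t["im"],(395,262,420,282),20)
print("line",a,b,tri(a,b),onplane(t["K"],t["T"],*b,.0545),onplane(S["K"],S["T"],*a,.0545))
a,na=cen(mask(S["im"],50,75,150,80,(370,355,395,372)));b,nb=cen(mask(t["im"],45,75,120,80,(385,225,405,240)))
print("green",a,na,b,nb,tri(a,b),onplane(t["K"],t["T"],*b,.016),onplane(S["K"],S["T"],*a,.016))
m=mask(t["im"],0,15,100,30,(220,268,260,335)); ys,xs=np.nonzero(m)
P=np.array([onplane(t["K"],t["T"],x,y,.016)[:2] for x,y in zip(xs,ys)]);c=P.mean(0);u,s,vt=np.linalg.svd(P-c)
pr=(P-c)@vt[0];print("handle c",c,"axis",vt[0],"len",np.ptp(pr),"w",np.ptp((P-c)@vt[1]),len(xs))
g=t["im"].astype(int).max(2);m=np.zeros(g.shape,np.uint8);m[142:178,132:175]=g[142:178,132:175]<80
cs=max(cv2.findContours(m,0,1)[0],key=cv2.contourArea);e=cv2.fitEllipse(cs);print("ring",e,onplane(t["K"],t["T"],*e[0],.010))
m=((g<60)*255).astype(np.uint8);b=np.zeros_like(m);b[130:210,252:292]=m[130:210,252:292]
r=cv2.minAreaRect(np.argwhere(b)[:,::-1].astype(np.float32));print("housing",[onplane(t["K"],t["T"],*q,.014)[:2].round(3).tolist() for q in cv2.boxPoints(r)])
m=mask(t["im"],8,25,90,90,(500,235,600,330));r=cv2.minAreaRect(np.argwhere(m)[:,::-1].astype(np.float32));print("stand",r[1],[onplane(t["K"],t["T"],*q,.025)[:2].round(3).tolist() for q in cv2.boxPoints(r)])
im=t["im"][:,:,::-1]
a=cv2.resize(im[130:230,130:180],None,fx=5,fy=5,interpolation=2);c=cv2.resize(im[130:230,250:410],None,fx=3,fy=3,interpolation=2);c=cv2.copyMakeBorder(c,0,200,0,0,0)
cv2.imwrite("pics/crop1.png",np.hstack([a,c]))
```

```text
line [239.036  216.7718] [272.5408 180.1745] (array([0.5445, 0.0149, 0.0598]), np.float64(3.4584943483222355e-05)) [0.5451 0.0144 0.0545] [0.5395 0.0164 0.0545]
green [254.2857 242.5   ] 14 [262.7273 154.4545] 11 (array([0.6136, 0.0359, 0.0187]), np.float64(0.002494315252494726)) [0.6145 0.0369 0.016 ] [0.611  0.0355 0.016 ]
handle c [0.4992 0.2956] axis [-0.9792 -0.2031] len 0.10165186350547965 w 0.01772592834012729 281
ring ((161.31008911132812, 162.948486328125), (8.020054817199707, 24.305553436279297), 8.437819480895996) [0.5872 0.2942 0.01  ]
housing [[0.665, 0.047], [0.666, -0.012], [0.489, -0.014], [0.488, 0.044]]
stand (48.84004211425781, 50.70994567871094) [[0.505, -0.15], [0.629, -0.187], [0.596, -0.307], [0.472, -0.268]]
```

View pics/crop1.png

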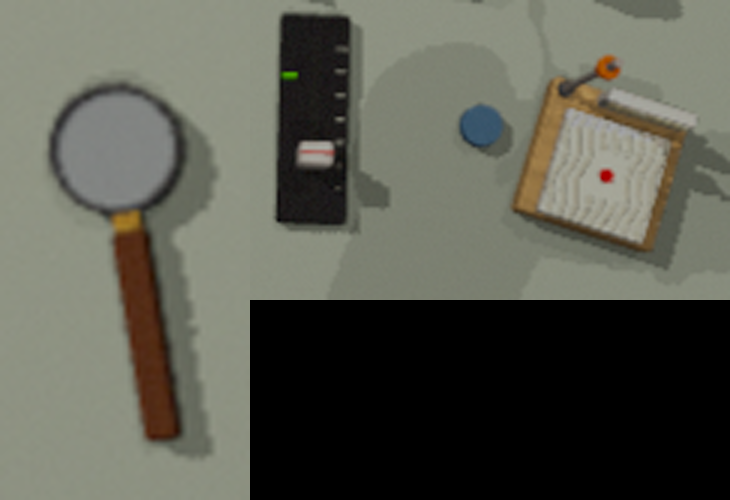

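The crop confirms the small brown loupe: lens at (118,148), handle tail at (162,435). It also shows the dimmer line and pointer clearly. The line measured at its known height and the housing (178 x 58 mm) agree with the given sizes. The collar matches the post position worked out from the block.

Next is moving above the dimmer.

```bash
cat >> h.py <<'E'
def go(p,yawy,grasp=False):
    """shift+rotvec (tool frame) to TCP p, tool z down, tool y at world angle yawy (deg)"""
    s=telemetry.observe();A=R.from_quat(s["eef_rot"])
    y=np.array([np.cos(np.radians(yawy)),np.sin(np.radians(yawy)),0]);z=np.array([0,0,-1.])
    B=R.from_matrix(np.c_[np.cross(y,z),y,z])
    print("shift",A.inv().apply(np.array(p)-s["tcp_pos"]).round(4),"rot",(A.inv()*B).as_rotvec().round(4),"t",s["clock"],"tcp",s["tcp_pos"].round(4))
E
python3 - <<'E'
from h import *
go([.545,.015,.205],0.8); go([.545,.015,.027],.8)
E
```

```text
shift [ 5.303e-01 -5.481e-01  4.000e-04] rot [-1.0000e-03 -7.0000e-04 -1.3229e+00] t 0.1 tcp [ 0.1746 -0.6516  0.2048]
shift [ 0.5303 -0.5479  0.1784] rot [-1.0000e-03 -7.0000e-04 -1.3229e+00] t 0.1 tcp [ 0.1746 -0.6516  0.2048]
```

Call:
drive_tool:
  moves:
    - [[0.06,-0.03,0,0,0,-0.18,1],[0.12,-0.07,0,0,0,-0.36,1],[0.18,-0.11,0,0,0,-0.54,1],[0.22,-0.16,0,0,0,-0.7,1],[0.26,-0.2,0,0,0,-0.85,1],[0.3,-0.25,0,0,0,-1.0,1],[0.34,-0.3,0,0,0,-1.15,1],[0.38,-0.35,0,0,0,-1.3,1],[0.42,-0.4,0,0,0,-1.323,1],[0.46,-0.45,0,0,0,-1.323,1]]

```text
clock: 1.35
tcp_pos: [0.4924, -0.1204, 0.2055]
eef_rot: [0.702, 0.712, -0.0, 0.0]
contact_force: [1.2, -0.9, 0.3]
finger_gap: 0.0941
grasp_force: 0.0
```

Run:
```python
from h import *
go([.545,.015,.12],0.8)
im,K,T=grab("wrist");np.savez("w0.npz",im=im,K=K,T=T)
```

```text
shift [0.1347 0.0545 0.0855] rot [0.0001 0.0002 0.    ] t 1.35 tcp [ 0.4924 -0.1204  0.2055]
```

Call:
drive_tool:
  moves:
    - [[0.05,0.02,0.02,0,0,0,1],[0.1,0.04,0.05,0,0,0,1],[0.133,0.0535,0.085,0,0,0,1],[0.133,0.0535,0.085,0,0,0,1],[0.133,0.0535,0.085,0,0,0,1]]

```text
clock: 2.02
tcp_pos: [0.5436, 0.011, 0.1206]
eef_rot: [0.702, 0.712, -0.0, -0.0]
contact_force: [0.5, -0.1, -0.2]
finger_gap: 0.0942
grasp_force: 0.0
```

Run:
```python
from h import *
go([.545,.015,.027],0.8)
im,K,T=grab("wrist","w1.png",1.5);np.savez("w1.npz",im=im,K=K,T=T);print(K,T.round(4))
```

```text
shift [0.004  0.0015 0.0936] rot [-0.0005  0.0001 -0.0002] t 2.025 tcp [0.5436 0.011  0.1206]
[[297.31863964   0.         255.25641256]
 [  0.         297.31863964 192.1203811 ]
 [  0.           0.           1.        ]] [[ 9.999e-01  1.390e-02  3.800e-03  5.420e-01]
 [ 1.440e-02 -9.624e-01 -2.713e-01  9.000e-02]
 [-1.000e-04  2.713e-01 -9.625e-01  2.990e-01]
 [ 0.000e+00  0.000e+00  0.000e+00  1.000e+00]]
```

View pics/w1.png

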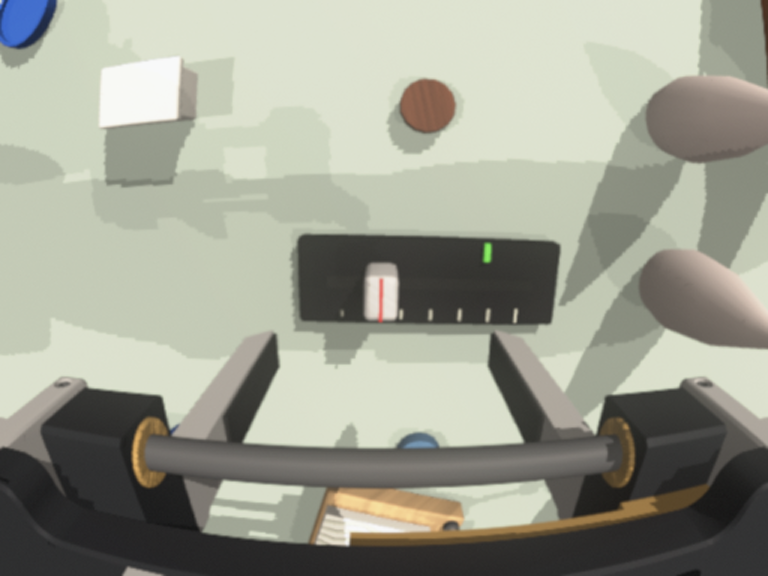

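The wrist view shows the red line at (381,300) and the green pointer at (487,252), with the fingers straddling below.

```bash
cat >> h.py <<'E'
def wplane(K,T,u,v,z):
    a=np.array([u-K[0,2],v-K[1,2]])/K[0,0];r=np.linalg.norm(a)
    d=T[:3,:3]@np.r_[a/r*np.sin(r),np.cos(r)];return T[:3,3]+d*(z-T[2,3])/d[2]
def wdim(im,K,T,bl,bg,zg=.0155):
    i=im.astype(float);o=[]
    for w,b,z in((i[...,0]-(i[...,1]+i[...,2])/2-25,bl,.0545),(i[...,1]-(i[...,0]+i[...,2])/2-40,bg,zg)):
        x0,y0,x1,y1=[int(a/1.5) for a in b];w=np.clip(w[y0:y1,x0:x1],0,None);ys,xs=np.mgrid[y0:y1,x0:x1]
        o.append(wplane(K,T,(w*xs).sum()/w.sum(),(w*ys).sum()/w.sum(),z))
    return o
E
python3 - <<'E'
from h import *
w=np.load("w1.npz");a,b=wdim(w["im"],w["K"],w["T"],(355,260,405,325),(470,235,505,270))
print(a.round(4),b.round(4),(b-a).round(4))
for u,v in((300,240),(558,245),(301,322),(549,322)): print(wplane(w["K"],w["T"],u/1.5,v/1.5,.0145).round(4))
E
```

```text
[0.5416 0.014  0.0545] [0.6113 0.0358 0.0155] [ 0.0697  0.0218 -0.039 ]
[0.4886 0.0418 0.0145]
[0.6621 0.0422 0.0145]
[ 0.4873 -0.015   0.0145]
[ 0.6619 -0.0135  0.0145]
```

Call:
drive_tool:
  moves:
    - [[0.003,-0.001,0.04,0,0,0,1],[0.003,-0.001,0.08,0,0,0,1],[0.003,-0.001,0.0935,0,0,0,1],[0.003,-0.001,0.0935,0,0,0,-0.3],[0.003,-0.001,0.0935,0,0,0,-0.65],[0.003,-0.001,0.0935,0,0,0,-0.8],[0.003,-0.001,0.0935,0,0,0,-0.8],[0.003,-0.001,0.0935,0,0,0,-0.8]]

```text
clock: 3.08
tcp_pos: [0.5429, 0.0145, 0.0273]
eef_rot: [0.702, 0.712, 0.0, 0.0]
contact_force: [0.7, -0.4, 0.4]
finger_gap: 0.0474
grasp_force: 0.0
```

Call:
drive_tool:
  moves:
    - [[0,0,0,0,0,0,-0.8],[0,0,0,0,0,0,-0.8],[0,0,0,0,0,0,-0.8],[0,0,0,0,0,0,-0.8],[0,0,0,0,0,0,-0.8]]

```text
clock: 3.7
tcp_pos: [0.5426, 0.0145, 0.027]
eef_rot: [0.702, 0.712, -0.0, -0.0]
contact_force: [0.3, -0.1, 0.2]
finger_gap: 0.02
grasp_force: 29.9
```

Run:
```python
from h import *
s=telemetry.observe();print(s["finger_gap"],s["grasp_force"],s["tcp_pos"],s["contact_force"])
im,K,T=grab("wrist","w2.png",1);np.savez("w2.npz",im=im,K=K,T=T)
i=im.astype(float);
b=(i[...,1]-(i[...,0]+i[...,2])/2>60);ys,xs=np.nonzero(b);print("green",xs.mean()*1.5,ys.mean()*1.5,len(xs),wplane(K,T,xs.mean(),ys.mean(),.0155))
```

```text
0.020009735564951805 29.93900567293167 [0.54262783 0.01454794 0.02697353] [ 0.25852957 -0.07680547  0.20190554]
green 532.8403361344538 298.92857142857144 119 [0.61135424 0.03591775 0.0155    ]
```

View pics/w2.png

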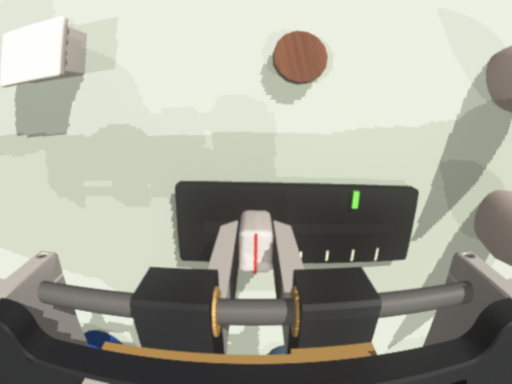

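The grip is held between the pads (line at (255,255), pointer at (355,200)), with a gap of 20 mm as expected. Now I slide it.

Call:
drive_tool:
  moves:
    - [[0,0.01,0,0,0,0,-0.8],[0,0.025,0,0,0,0,-0.8],[0,0.04,0,0,0,0,-0.8],[0,0.055,0,0,0,0,-0.8],[0,0.065,0,0,0,0,-0.8],[0,0.0693,0,0,0,0,-0.8],[0,0.0693,0,0,0,0,-0.8],[0,0.0693,0,0,0,0,-0.8]]

```text
clock: 4.75
tcp_pos: [0.6135, 0.0143, 0.027]
eef_rot: [0.703, 0.712, 0.0, 0.001]
contact_force: [1.2, -7.8, 0.5]
finger_gap: 0.0202
grasp_force: 29.9
```

Run:
```python
from h import *
s=telemetry.observe();print(s["finger_gap"],s["grasp_force"],s["tcp_pos"],s["contact_force"])
im,K,T=grab("wrist","w3.png",1)
i=im.astype(float)
def c(w,x0,y0,x1,y1):
    w=np.clip(w[y0:y1,x0:x1],0,None);ys,xs=np.mgrid[y0:y1,x0:x1];return (w*xs).sum()/w.sum(),(w*ys).sum()/w.sum()
g=c(i[...,1]-(i[...,0]+i[...,2])/2-40,200,170,330,230);l=c(i[...,0]-(i[...,1]+i[...,2])/2-60,246,225,266,280)
print(g,l,wplane(K,T,*g,.0155),wplane(K,T,*l,.0545))
w=np.load("w2.npz");i=w["im"].astype(float);l=c(i[...,0]-(i[...,1]+i[...,2])/2-60,246,225,266,280);print("before",wplane(w["K"],w["T"],*l,.0545))
```

```text
0.02023758126133207 29.933630526065826 [0.61350508 0.01428355 0.02699789] [ 1.15005441 -7.7556809   0.45064834]
(np.float64(252.8801609971436), np.float64(197.80511555440145)) (np.float64(255.16264683394732), np.float64(252.12747619378607)) [0.61122003 0.03584097 0.0155    ] [0.61297186 0.01545312 0.0545    ]
before [0.54207636 0.01554329 0.0545    ]
```

Call:
drive_tool:
  moves:
    - [[-0.0007,-0.0016,0,0,0,0,-0.8],[-0.0007,-0.0016,0,0,0,0,-0.8],[-0.0007,-0.0016,0,0,0,0,-0.8]]

```text
clock: 5.18
tcp_pos: [0.6112, 0.0143, 0.027]
eef_rot: [0.702, 0.712, 0.0, 0.0]
contact_force: [1.5, -5.3, -0.6]
finger_gap: 0.02
grasp_force: 29.9
```

```bash
cat > dim.py <<'E'
from h import *
s=telemetry.observe();print(s["finger_gap"],s["grasp_force"],s["tcp_pos"],s["contact_force"])
im,K,T=grab("wrist")
i=im.astype(float)
def c(w,x0,y0,x1,y1):
    w=np.clip(w[y0:y1,x0:x1],0,None);ys,xs=np.mgrid[y0:y1,x0:x1];return (w*xs).sum()/w.sum(),(w*ys).sum()/w.sum()
g=c(i[...,1]-(i[...,0]+i[...,2])/2-40,200,140,330,230);l=c(i[...,0]-(i[...,1]+i[...,2])/2-60,240,180,272,280)
print(g,l,wplane(K,T,*g,.0155),wplane(K,T,*l,.0545))
E
python3 dim.py
```

```text
0.0199718998908238 29.936875104904175 [0.61115558 0.01431198 0.02699683] [ 1.49451373 -5.32638887 -0.60071411]
(np.float64(256.375), np.float64(197.99132984031937)) (np.float64(255.12855934592613), np.float64(252.02410487736114)) [0.61117845 0.03572429 0.0155    ] [0.61060906 0.01548307 0.0545    ]
```

Call:
drive_tool:
  moves:
    - [[-0.0007,0.0006,0,0,0,0,-0.8],[-0.0007,0.0006,0,0,0,0,-0.8],[-0.0007,0.0006,0,0,0,0,-0.8],[-0.0007,0.0006,0,0,0,0,-0.2],[-0.0007,0.0006,0,0,0,0,0.0],[-0.0007,0.0006,0,0,0,0,0],[-0.0007,0.0006,0,0,0,0,0],[-0.0007,0.0006,-0.05,0,0,0,0],[-0.0007,0.0006,-0.093,0,0,0,0.5],[-0.0007,0.0006,-0.093,0,0,0,0.5]]

```text
clock: 6.48
tcp_pos: [0.6129, 0.0143, 0.1234]
eef_rot: [0.702, 0.712, 0.002, 0.002]
contact_force: [-0.2, -0.1, 0.0]
finger_gap: 0.0638
grasp_force: 0.0
```

```bash
python3 dim.py
python3 - <<'E'
from h import *
im,K,T=grab("top")
np.savez("top1.npz",im=im,K=K,T=T)
go([.50,.29,.20],100)
E
```

```text
0.06378078022166851 0.0 [0.61290036 0.01433811 0.12336427] [-0.22062435 -0.14218922  0.03538333]
(np.float64(253.6717629549452), np.float64(169.5885536463266)) (np.float64(252.78800452659374), np.float64(203.95096190116936)) [0.61123219 0.03571047 0.0155    ] [0.61073217 0.01297183 0.0545    ]
shift [ 0.2776 -0.1071 -0.08  ] rot [ 2.0000e-04  6.0000e-04 -1.7315e+00] t 6.575 tcp [0.611  0.0139 0.1201]
```

Run:
```python
from h import *
t=np.load("top0.npz");r=onplane(t["K"],t["T"],153.6,159.6,.014);a=onplane(t["K"],t["T"],162.4,217,.016);d=(r-a)[:2];L=np.linalg.norm(d);d/=L
print(r,a,L,np.degrees(np.arctan2(d[1],d[0])),"origin",r[:2]-.075*d)
psi=np.degrees(np.arctan2(d[1],d[0]));o=r[:2]-.075*d
go([o[0],o[1],.15],psi-90)
s=telemetry.observe();print(s["joint_pos"].round(2))
```

```text
[0.59466608 0.31309007 0.014     ] [0.45016283 0.28517737 0.016     ] 0.14717441615133497 10.932785272840963 origin [0.5210273  0.29886578]
shift [ 0.2862 -0.086  -0.03  ] rot [ 6.0000e-04 -2.0000e-04  1.3938e+00] t 6.575 tcp [0.611  0.0139 0.1201]
[ 0.27  0.46 -0.51  1.81  0.27  0.95 -0.35]
```

Call:
drive_tool:
  moves:
    - [[0.04,-0.01,-0.03,0,0,0.17,0.5],[0.09,-0.025,-0.03,0,0,0.34,0.5],[0.14,-0.04,-0.03,0,0,0.52,0.5],[0.19,-0.055,-0.03,0,0,0.7,0.5],[0.23,-0.07,-0.03,0,0,0.88,0.5],[0.26,-0.08,-0.03,0,0,1.06,0.5],[0.286,-0.086,-0.03,0,0,1.24,0.5],[0.286,-0.086,-0.03,0,0,1.394,0.5],[0.286,-0.086,-0.03,0,0,1.394,0.5],[0.286,-0.086,-0.03,0,0,1.394,0.5]]

```text
clock: 7.82
tcp_pos: [0.5209, 0.2983, 0.1493]
eef_rot: [0.995, 0.097, -0.0, 0.0]
contact_force: [-0.1, -0.6, 0.1]
finger_gap: 0.0706
grasp_force: 0.0
```

Run:
```python
from h import *
s=telemetry.observe();print(s["clock"],s["tcp_pos"],s["joint_pos"].round(2),s["finger_gap"])
im,K,T=grab("wrist","w4.png",1.5);np.savez("w4.npz",im=im,K=K,T=T);print(T.round(3))
```

```text
7.825 [0.52085617 0.29831255 0.14928522] [-0.36  0.38 -0.33  1.81  0.15  0.97 -2.14] 0.07057497962017538
[[ 0.193 -0.944 -0.266  0.598]
 [-0.981 -0.186 -0.054  0.314]
 [ 0.001  0.271 -0.963  0.328]
 [ 0.     0.     0.     1.   ]]
```

View pics/w4.png

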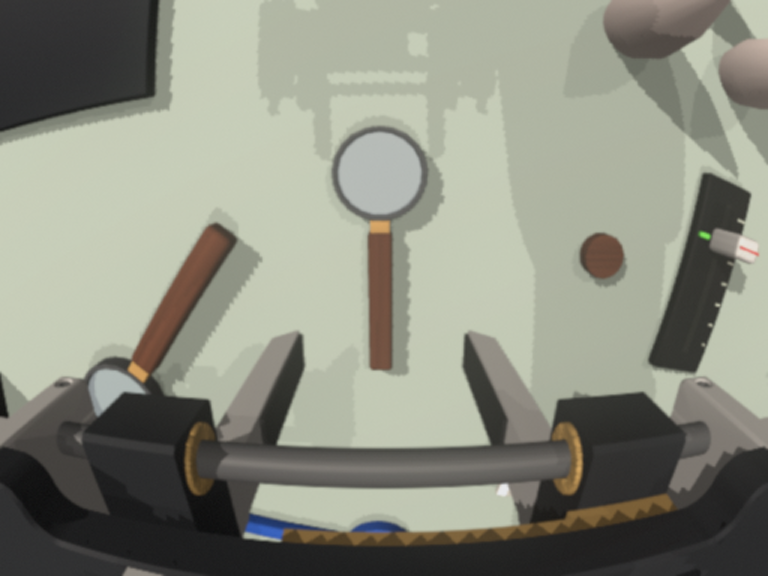

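The wrist view shows the loupe under the gripper: lens at (380,173), neck at (380,227), tail at (380,369), lined up with the fingers.

Run:
```python
from h import *
w=np.load("w4.npz");f=lambda u,v,z:wplane(w["K"],w["T"],u/1.5,v/1.5,z)
i=w["im"].astype(int);m=((i[...,0]-i[...,2]>40)&(i[...,1]<110)).astype(np.uint8);b=np.zeros_like(m);b[150:250,235:275]=m[150:250,235:275]
ys,xs=np.nonzero(b);P=np.array([f(x*1.5,y*1.5,.016)[:2] for x,y in zip(xs,ys)]);c=P.mean(0);ax=np.linalg.svd(P-c,full_matrices=False)[2][0];ax*=np.sign(ax[0]);pr=(P-c)@ax
print("handle",c,np.degrees(np.arctan2(ax[1],ax[0])),np.ptp(pr),np.ptp((P-c)@[-ax[1],ax[0]]),"tail",c+pr.min()*ax,"front",c+pr.max()*ax)
r=f(380,173,.014);a=f(380,369,.016);d=(r-a)[:2];print(r,a,np.linalg.norm(d),np.degrees(np.arctan2(d[1],d[0])))
d/=np.linalg.norm(d);o=r[:2]-.075*d;print("origin",o);psi=np.degrees(np.arctan2(d[1],d[0]))
go([o[0],o[1],.004],psi-90)
```

```text
handle [0.50191972 0.2972732 ] 11.374272190456795 0.10445810471199907 0.01405112376771476 tail [0.44872541 0.2865722 ] front [0.55113194 0.30717313]
[0.5924193  0.31446908 0.014     ] [0.44751322 0.28614754 0.016     ] 0.14764783673367865 11.058910453665545
origin [0.51881202 0.30008272]
shift [-0.0017 -0.0022  0.1455] rot [0.0003 0.0008 0.0002] t 7.875 tcp [0.521  0.2983 0.1495]
```

Call:
drive_tool:
  moves:
    - [[-0.001,-0.0018,0.05,0,0,0,0],[-0.001,-0.0018,0.1,0,0,0,0],[-0.001,-0.0018,0.13,0,0,0,0],[-0.001,-0.0018,0.1455,0,0,0,0],[-0.001,-0.0018,0.1455,0,0,0,-0.8],[-0.001,-0.0018,0.1455,0,0,0,-0.8],[-0.001,-0.0018,0.1455,0,0,0,-0.8],[-0.001,-0.0018,0.1455,0,0,0,-0.8],[-0.001,-0.0018,0.1455,0,0,0,-0.8],[-0.001,-0.0018,0.1455,0,0,0,-0.8]]

```text
clock: 9.12
tcp_pos: [0.5203, 0.3007, 0.0057]
eef_rot: [0.995, 0.095, 0.001, -0.0]
contact_force: [-0.6, -0.4, 8.5]
finger_gap: 0.0179
grasp_force: 30.0
```

Call:
drive_tool:
  moves:
    - [[0,0,-0.01,0,0,0,-0.8],[0,0,-0.03,0,0,0,-0.8],[0,0,-0.06,0,0,0,-0.8],[0,0,-0.1,0,0,0,-0.8],[0,0,-0.14,0,0,0,-0.8],[0,0,-0.17,0,0,0,-0.8],[0,0,-0.19,0,0,0,-0.8],[0,0,-0.2,0,0,0,-0.8],[0,0,-0.2,0,0,0,-0.8]]

```text
clock: 10.25
tcp_pos: [0.5198, 0.3005, 0.2054]
eef_rot: [0.995, 0.095, 0.001, -0.0]
contact_force: [1.3, -0.3, -1.2]
finger_gap: 0.0178
grasp_force: 30.0
```

Run:
```python
from h import *
s=telemetry.observe();print(s["finger_gap"],s["grasp_force"],s["contact_force"],s["ft_torque"])
im,K,T=grab("wrist");np.savez("w5.npz",im=im,K=K,T=T)
go([.45,-.20,.205],-107)
```

```text
0.017795412803904766 29.99017059803009 [ 1.30957422 -0.34245656 -1.18289154] [0.00095436 0.01417493 0.02268532]
shift [-0.1631  0.478  -0.0005] rot [0.     0.     0.4874] t 10.3 tcp [0.5195 0.3003 0.2045]
```

Call:
drive_tool:
  moves:
    - [[-0.007,0.02,0,0,0,0.02,-0.8],[-0.02,0.06,0,0,0,0.06,-0.8],[-0.035,0.11,0,0,0,0.11,-0.8],[-0.055,0.16,0,0,0,0.16,-0.8],[-0.07,0.21,0,0,0,0.21,-0.8],[-0.09,0.26,0,0,0,0.27,-0.8],[-0.105,0.31,0,0,0,0.32,-0.8],[-0.12,0.36,0,0,0,0.37,-0.8],[-0.14,0.41,0,0,0,0.42,-0.8],[-0.15,0.45,0,0,0,0.46,-0.8]]

```text
clock: 11.55
tcp_pos: [0.4557, -0.1725, 0.2039]
eef_rot: [0.991, -0.136, -0.001, 0.0]
contact_force: [-0.1, 1.2, -0.6]
finger_gap: 0.0178
grasp_force: 30.0
```

Call:
drive_tool:
  moves:
    - [[-0.01,0.02,0,0,0,0.027,-0.8],[-0.013,0.028,0,0,0,0.027,-0.8],[-0.013,0.028,0,0,0,0.027,-0.8],[-0.013,0.028,0,0,0,0.027,-0.8]]

```text
clock: 12.05
tcp_pos: [0.4382, -0.1923, 0.2045]
eef_rot: [0.989, -0.147, 0.0, -0.0]
contact_force: [-0.3, 0.4, -1.1]
finger_gap: 0.0172
grasp_force: 30.0
```

Run:
```python
from h import *
s=telemetry.observe();print(s["clock"],s["tcp_pos"],s["joint_pos"].round(2),s["finger_gap"])
im,K,T=grab("wrist","w6.png",1.5);np.savez("w6.npz",im=im,K=K,T=T)
for n in("top","scene"):
    im,K,T=grab(n);np.savez(n+"6.npz",im=im,K=K,T=T)
```

```text
12.05 [ 0.4381618  -0.19228914  0.20453059] [ 0.25  0.1   0.03  2.04 -0.    1.   -1.58] 0.01724420591891346
```

View pics/w6.png

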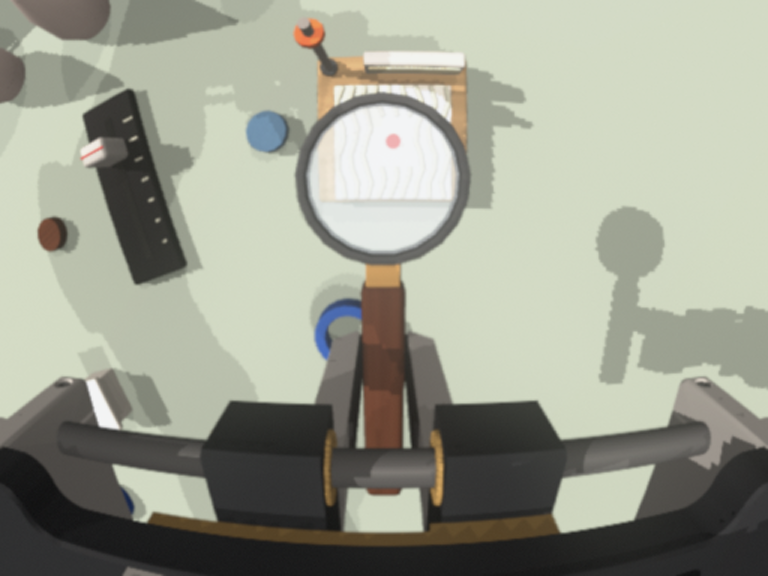

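The wrist view shows the loupe held straight, lens at (383,178). Seen through it is the red dot at (393,141), and the collar is at (310,33).

```bash
cat > t3.py <<'E'
from m import *
np.set_printoptions(precision=4,suppress=True)
def wray(w,u,v):
    q=wplane(w["K"],w["T"],u,v,0);o=w["T"][:3,3];return o,(q-o)/np.linalg.norm(q-o)
def tri_n(rays):
    A=np.zeros((3,3));b=np.zeros(3)
    for o,d in rays:
        d=d/np.linalg.norm(d);M=np.eye(3)-np.outer(d,d);A+=M;b+=M@o
    p=np.linalg.solve(A,b);return p,[round(float(np.linalg.norm(np.cross(p-o,d/np.linalg.norm(d)))),4) for o,d in rays]
def ring(im,x0,y0,x1,y1,th=75):
    g=im.astype(int).max(2);m=np.zeros(g.shape,np.uint8);m[y0:y1,x0:x1]=g[y0:y1,x0:x1]<th
    c=max(cv2.findContours(m,0,1)[0],key=cv2.contourArea);return cv2.fitEllipse(cv2.convexHull(c)),len(c)
E
python3 - <<'E'
from t3 import *
w=np.load("w6.npz")
cw,n=cen(mask(w["im"],3,18,150,120,(290,15,330,50)));cs,_=cen(mask(S["im"],3,18,150,120,(235,340,255,364)));ct,_=cen(mask(t["im"],3,18,150,120,(543,220,563,238)))
rw,rs,rt=wray(w,*cw),ray(S["K"],S["T"],*cs),ray(t["K"],t["T"],*ct)
for k in([rw,rs],[rw,rt],[rs,rt],[rw,rs,rt]): print("collar",n,cw*1.5,*tri_n(k))
dw,n=cen(mask(w["im"],165,8,60,100,(380,128,406,154)));ds,_=cen(mask(S["im"],170,8,130,100,(218,355,240,370)));dt,_=cen(mask(t["im"],170,8,130,100,(543,275,563,291)))
rw,rs,rt=wray(w,*dw),ray(S["K"],S["T"],*ds),ray(t["K"],t["T"],*dt)
for k in([rw,rs],[rw,rt],[rs,rt],[rw,rs,rt]): print("dot",n,dw*1.5,*tri_n(k))
print("dot plane",wplane(w["K"],w["T"],*dw,.038))
# ring in the wrist
e,_=ring(w["im"],190,55,320,172,95);print("ring wrist",np.array(e[0])*1.5,e[1:])
T6=np.load("top6.npz")["im"];S6=np.load("scene6.npz")["im"]
cv2.imwrite("pics/c6.png",np.hstack([cv2.resize(T6[140:240,300:430,::-1],None,fx=3,fy=3,interpolation=2),cv2.resize(S6[180:280,100:230,::-1],None,fx=3,fy=3,interpolation=2)]))
E
```

```text
collar 160 [309.7687  35.2031] [ 0.6026 -0.1967  0.121 ] [0.0006, 0.0006]
collar 160 [309.7687  35.2031] [ 0.6064 -0.1972  0.1138] [0.0013, 0.0013]
collar 160 [309.7687  35.2031] [ 0.6055 -0.1952  0.1234] [0.001, 0.001]
collar 160 [309.7687  35.2031] [ 0.6041 -0.1961  0.1213] [0.0019, 0.0009, 0.0023]
dot 47 [392.4894 140.4894] [ 0.5299 -0.2272  0.0397] [0.0005, 0.0005]
dot 47 [392.4894 140.4894] [ 0.5314 -0.2278  0.0346] [0.0012, 0.0012]
dot 47 [392.4894 140.4894] [ 0.5318 -0.226   0.0411] [0.0008, 0.0008]
dot 47 [392.4894 140.4894] [ 0.5309 -0.2267  0.0401] [0.0014, 0.0004, 0.0016]
dot plane [ 0.53   -0.2278  0.038 ]
ring wrist [368.773  179.5598] ((88.10553741455078, 98.71385955810547), 171.1854248046875)
```

View pics/c6.png

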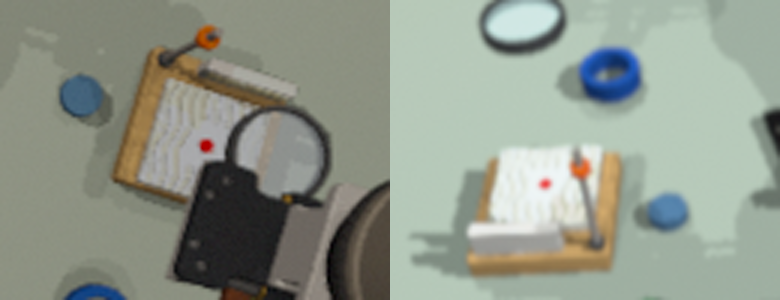

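```bash
cat > lens.py <<'E'
from t3 import *
def lens(w,tcpz,px):
    # px: left,right,top,bottom outer edges (row/col through centre), 1.5x pixels
    l,r,tp,bt=px;cx,cy=(l+r)/2,(tp+bt)/2;z=tcpz+.0023+.0065
    P=[wplane(w["K"],w["T"],u/1.5,v/1.5,z) for u,v in((l,cy),(r,cy),(cx,tp),(cx,bt))]
    return np.mean(P,0),np.linalg.norm(P[0]-P[1]),np.linalg.norm(P[2]-P[3])
E
python3 - <<'E'
from lens import *
w=np.load("w6.npz");c,a,b=lens(w,.2045,(296,470,92,265));print(c,a,b)
s=telemetry.observe();A=R.from_quat(s["eef_rot"]);print("lens in tool",A.inv().apply(c-s["tcp_pos"]))
dot=np.array([.5305,-.2275]) ; off=A.apply([.075,0,0])[:2]
print(A.as_euler("xyz",True),off);go([*(dot-off),.175],-107)
v=np.load("w5.npz")
E
```

```text
[ 0.5087 -0.2137  0.2133] 0.06635417029929884 0.06669253480564201
lens in tool [ 0.0737 -0.0003 -0.0088]
[-179.9905   -0.0011  -16.8908] [ 0.0718 -0.0218]
shift [0.0235 0.0065 0.0295] rot [-0.0002 -0.      0.0019] t 12.2 tcp [ 0.4381 -0.1926  0.2045]
```

Call:
drive_tool:
  moves:
    - [[0.01,0.003,0.005,0,0,0.002,-0.8],[0.02,0.006,0.015,0,0,0.002,-0.8],[0.0235,0.0065,0.03,0,0,0.002,-0.8],[0.0235,0.0065,0.05,0,0,0.002,-0.8],[0.0235,0.0065,0.07,0,0,0.002,-0.8],[0.0235,0.0065,0.082,0,0,0.002,-0.8],[0.0235,0.0065,0.0875,0,0,0.002,-0.8],[0.0235,0.0065,0.0875,0,0,0.002,-0.8],[0.0235,0.0065,0.0875,0,0,0.002,-0.8],[0.0235,0.0065,0.0875,0,0,0.002,-0.8]]

```text
clock: 13.45
tcp_pos: [0.4586, -0.2065, 0.1175]
eef_rot: [0.989, -0.149, 0.0, 0.0]
contact_force: [0.9, 0.1, -2.0]
finger_gap: 0.0178
grasp_force: 30.0
```

Run:
```python
from h import *
s=telemetry.observe();print(s["clock"],s["tcp_pos"],R.from_quat(s["eef_rot"]).as_euler("xyz",True),s["finger_gap"],abs(s["dq"]).max())
d={}
for n in("wrist","top","scene"):
    im,K,T=grab(n);np.savez(n+"7.npz",im=im,K=K,T=T);d[n]=im[:,:,::-1]
cv2.imwrite("pics/c7.png",np.hstack([cv2.resize(d["wrist"][20:200,150:350],None,fx=2,fy=2,interpolation=2),cv2.resize(d["scene"][190:280,100:200],None,fx=4,fy=4,interpolation=2)]))
```

```text
13.45 [ 0.45863343 -0.20653495  0.11748708] [-1.79996443e+02 -5.09512941e-02 -1.70893698e+01] 0.017808134662926814 0.0026444000867437735
```

View pics/c7.png

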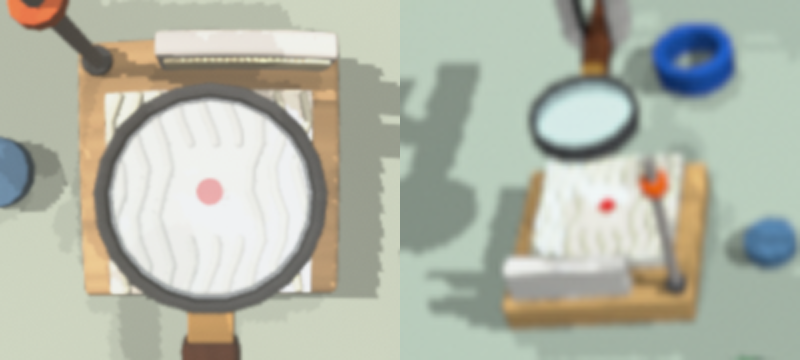

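The left half (wrist) shows the ring centred at (211,197) with the dot at (209,191). The right half (scene) shows the ring at (583,117) and the collar at (653,184).

Run:
```python
from lens import *
w=np.load("wrist7.npz");s=telemetry.observe();A=R.from_quat(s["eef_rot"])
g=lambda x,y:(150+x/2,20+y/2)
px=[1.5*v for v in(g(95,0)[0],g(327,0)[0],g(0,83)[1],g(0,312)[1])]
c,a,b=lens(w,s["tcp_pos"][2],px);im=w["im"].astype(float)
wt=np.clip(im[...,0]-(im[...,1]+im[...,2])/2-25,0,None);wt[:105]=0;wt[126:]=0;wt[:,:245]=0;wt[:,266:]=0
ys,xs=np.mgrid[:384,:512];d=np.array([(wt*xs).sum(),(wt*ys).sum()])/wt.sum()
dp=wplane(w["K"],w["T"],*d,.038)
print("lens",c,a,b,"dot",d,dp,"need tool shift",A.inv().apply(np.r_[(dp-c)[:2],0]),"lens in tool",A.inv().apply(c-s["tcp_pos"]))
sc=np.load("scene7.npz")
cs,_=cen(mask(sc["im"],3,18,150,120,(235,340,255,364)))
# image-height comparison in the scene camera: height along the vertical line at wrist xy
def hgt(uv,xy):
    o,dd=ray(sc["K"],sc["T"],*uv); n=np.array([*(np.array(xy)-o[:2]),0]); # point on ray nearest to vertical line
    k=(n[:2]@dd[:2])/(dd[:2]@dd[:2]);p=o+k*dd;return p
g=sc["im"].astype(int).max(2)
rg=(145.9,219.4)
print("ring top scene",hgt(rg,c[:2]),"tri",tri_n([wray(w,*[ (px[0]+px[1])/3,(px[2]+px[3])/3]),ray(sc["K"],sc["T"],*rg)]))
w6=np.load("w6.npz");print("collar scene",cs,hgt(cs,[.604,-.1965]),"dot scene",hgt((151.2,240.6),dp[:2]))
```

```text
lens [ 0.5292 -0.2284  0.1261] 0.06644752178390537 0.06629293030460877 dot [254.3391 115.3433] [ 0.5299 -0.2277  0.038 ] need tool shift [ 0.0005 -0.0009  0.    ] lens in tool [ 0.074   0.0002 -0.0088]
ring top scene [ 0.5291 -0.2265  0.1192] tri (array([ 0.5288, -0.2274,  0.1189]), [0.0009, 0.0009])
collar scene [163.2222 236.2222] [ 0.604  -0.1961  0.1225] dot scene [ 0.5299 -0.2267  0.0396]
```

```bash
cat > q.py <<'E'
from lens import *
from scipy.optimize import least_squares
psi=np.radians(-17.1);off=np.array([[np.cos(psi),-np.sin(psi)],[np.sin(psi),np.cos(psi)]])@[.062,.05]
def fitz(r,xy):
    o,d=r;k=((xy-o[:2])@d[:2])/(d[:2]@d[:2]);p=o+k*d;return p,np.linalg.norm(p[:2]-xy)
def orange(im,b):
    i=im.astype(float);x0,y0,x1,y1=b;w=np.clip(i[...,0]-i[...,2]-60,0,60)[y0:y1,x0:x1]*(i[...,1]<.62*i[...,0])[y0:y1,x0:x1]
    ys,xs=np.mgrid[y0:y1,x0:x1];return np.array([(w*xs).sum(),(w*ys).sum()])/w.sum()
E
python3 - <<'E'
from q import *
w6=np.load("w6.npz");w7=np.load("wrist7.npz");sc=np.load("scene7.npz")
r=lambda f,uv:ray(f["K"],f["T"],*uv)
c6=orange(w6["im"],(190,5,225,35));d6=np.array([392.49,140.49])/1.5;dp=wplane(w6["K"],w6["T"],*d6,.038)[:2];print("w6",c6,fitz(wray(w6,*c6),dp+off))
for f,b,db in((S,(157,228,171,244),(151.2,240.6)),(sc,(157,228,171,244),(151.2,240.6))):
    c=orange(f["im"],b);dp=onplane(f["K"],f["T"],*db,.038)[:2];print("scene",c,fitz(r(f,c),dp+off))
c=orange(t["im"],(360,145,377,160));dp=onplane(t["K"],t["T"],368.5,188.29,.038)[:2];print("top",c,fitz(r(t,c),dp+off))
# scene dot recheck
i=S["im"].astype(float);wt=np.clip(i[...,0]-(i[...,1]+i[...,2])/2-25,0,None)[234:247,144:158];ys,xs=np.mgrid[234:247,144:158];print("dot scene",(wt*xs).sum()/wt.sum(),(wt*ys).sum()/wt.sum())
# ring ellipse in scene
e,n=ring(sc["im"],130,206,161,231,110);print("ring scene",e,n)
i=sc["im"].astype(int).max(2);print(i[204:234,146]);print(i[219,128:164])
E
```

```text
w6 [206.0861  24.1141] (array([ 0.6036, -0.1965,  0.1167]), np.float64(0.0018006566202582288))
scene [163.3115 236.1311] (array([ 0.6024, -0.1958,  0.121 ]), np.float64(0.0013766415398803217))
scene [163.0581 236.0807] (array([ 0.6024, -0.1963,  0.1214]), np.float64(0.0008219841906153922))
top [368.3656 152.5507] (array([ 0.6065, -0.1967,  0.1175]), np.float64(0.0002467523602233561))
dot scene 151.23586654309545 240.8239110287303
ring scene ((146.15573120117188, 221.73330688476562), (14.697358131408691, 24.986873626708984), 78.01163482666016) 55
[101 120 149 161 140 106 131 169 196 220 230 234 233 233 234 233 234 234
 234 234 230 206 145  88  65  91 153 213 234 238]
[205 206 204 184 129 110 157 204 227 233 233 233 234 233 233 233 233 234
 233 234 234 234 234 234 234 234 233 228 199 137  88 123 182 203 198 192]
```

Run:
```python
from q import *
w6=np.load("w6.npz");w7=np.load("wrist7.npz")
c6=orange(w6["im"],(190,5,225,35));c7=orange(w7["im"],(150,5,190,45));d6=np.array([392.49,140.49])/1.5;d7=np.array([254.34,115.34])
m=mask(w7["im"],3,18,150,120,(225,7,285,70));print(c6,c7,cen(m)[0])
e=[cv2.minAreaRect(np.argwhere(mask(w["im"],3,18,150,120,b))[:,::-1].astype(np.float32))[:2] for w,b in((w6,(285,7,340,55)),(w7,(225,7,285,70)))];print(e)
for dz in(0,.002,.004):
    L=[]
    for w in(w6,w7):
        T=w["T"].copy();T[2,3]+=dz;L.append(dict(K=w["K"],T=T))
    print(dz,"collar tri",tri_n([wray(L[0],*c6),wray(L[1],*c7)]),"dot tri",tri_n([wray(L[0],*d6),wray(L[1],*d7)])[0])
    for l,c,d in((L[0],c6,d6),(L[1],c7,d7)):
        dp=wplane(l["K"],l["T"],*d,.038)[:2];print("   ",fitz(wray(l,*c),dp+off))
i=w7["im"]
cv2.imwrite("pics/c8.png",cv2.resize(i[0:70,140:230,::-1],None,fx=7,fy=7,interpolation=2))
```

```text
[206.0861  24.1141] [169.088   20.5938] [169.4354  20.9314]
[((206.19998168945312, 22.900001525878906), (14.310836791992188, 18.335758209228516)), ((168.40724182128906, 19.947956085205078), (22.400001525878906, 27.848649978637695))]
0 collar tri (array([ 0.6018, -0.1973,  0.1242]), [0.0008, 0.0008]) dot tri [ 0.5299 -0.2277  0.0397]
    (array([ 0.6036, -0.1965,  0.1167]), np.float64(0.0018006566202582288))
    (array([ 0.6035, -0.1972,  0.1218]), np.float64(0.0010119273655110977))
0.002 collar tri (array([ 0.6018, -0.1973,  0.1262]), [0.0008, 0.0008]) dot tri [ 0.5299 -0.2277  0.0417]
    (array([ 0.6037, -0.1965,  0.1184]), np.float64(0.0018935011672527489))
    (array([ 0.6035, -0.1972,  0.1239]), np.float64(0.0009892657072814066))
0.004 collar tri (array([ 0.6018, -0.1973,  0.1282]), [0.0008, 0.0008]) dot tri [ 0.5299 -0.2277  0.0437]
    (array([ 0.6038, -0.1964,  0.1202]), np.float64(0.001986345714247165))
    (array([ 0.6034, -0.1972,  0.1259]), np.float64(0.000966604049051741))
```

View pics/c8.png

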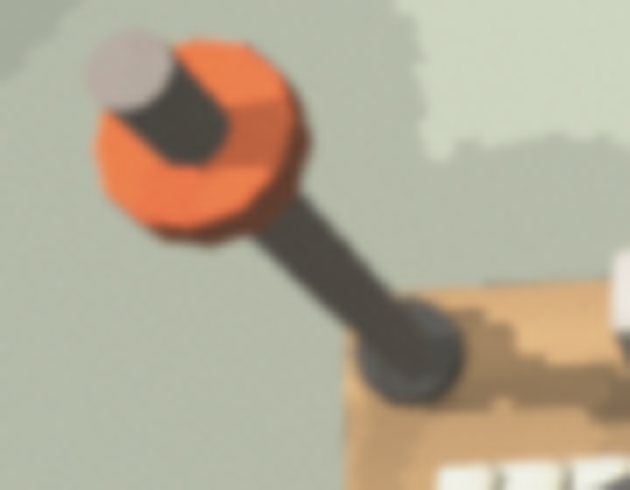

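The crop shows the post top at (131,70), and the centre of the collar's top face at about (192,131), where the post comes out. The post top is at a known 145 mm, which calibrates this view.

Run:
```python
from q import *
w=np.load("wrist7.npz");d7=np.array([254.34,115.34]);dp=wplane(w["K"],w["T"],*d7,.038)[:2]
f=lambda x,y:np.array([140+(x-3)/7,(y-3)/7])
for sh in([0,0],[.001,.001],[-.001,-.001]):
    a=fitz(wray(w,*f(131,70)),dp+off+sh);b=fitz(wray(w,*f(192,131)),dp+off+sh);print(sh,a,b,"collar mid",.145-(a[0][2]-b[0][2])-.004)
# xy from top's known height
p=wplane(w["K"],w["T"],*f(131,70),.145);print("post xy",p);b=fitz(wray(w,*f(192,131)),p[:2]);print(b,"mid",b[0][2]-.004)
```

```text
[0, 0] (array([ 0.6035, -0.1973,  0.1436]), np.float64(0.0008830593843659237)) (array([ 0.6035, -0.1973,  0.1266]), np.float64(0.0009158518730660955)) collar mid 0.12405251872765663
[0.001, 0.001] (array([ 0.6047, -0.1968,  0.1409]), np.float64(0.00038827102129897933)) (array([ 0.6047, -0.1968,  0.1237]), np.float64(0.00042162581968710163)) collar mid 0.12376146091341689
[-0.001, -0.001] (array([ 0.6023, -0.1979,  0.1462]), np.float64(0.001377847747432868)) (array([ 0.6023, -0.1979,  0.1295]), np.float64(0.0014100779264450893)) collar mid 0.1243435765418964
post xy [ 0.6029 -0.1976  0.145 ]
(array([ 0.6028, -0.1976,  0.1282]), np.float64(3.2483409796617024e-05)) mid 0.12421148074386071
```

Call:
drive_tool:
  moves:
    - [[0.0005,-0.0008,-0.002,0,0,0,-0.8],[0.0005,-0.0008,-0.0035,0,0,0,-0.8],[0.0005,-0.0008,-0.0035,0,0,0,-0.8],[0.0005,-0.0008,-0.0035,0,0,0,-0.8],[0.0005,-0.0008,-0.0035,0,0,0,-0.8],[0.0005,-0.0008,-0.0035,0,0,0,-0.8]]

```text
clock: 14.35
tcp_pos: [0.459, -0.2058, 0.1204]
eef_rot: [0.989, -0.149, -0.0, -0.0]
contact_force: [0.1, -0.1, -2.2]
finger_gap: 0.0175
grasp_force: 30.0
```

Run:
```python
from q import *
s=telemetry.observe();A=R.from_quat(s["eef_rot"]);print(s["clock"],s["tcp_pos"],A.as_euler("xyz",True),abs(s["dq"]).max(),s["grasp_force"])
im,K,T=grab("wrist");w=dict(im=im,K=K,T=T);i=im.astype(float)
wt=np.clip(i[...,0]-(i[...,1]+i[...,2])/2-25,0,None);wt[:100]=0;wt[130:]=0;wt[:,:240]=0;wt[:,270:]=0
ys,xs=np.mgrid[:384,:512];d=np.array([(wt*xs).sum(),(wt*ys).sum()])/wt.sum();dp=wplane(K,T,*d,.038)
lensw=s["tcp_pos"]+A.apply([.0743,.0001,0]);print("dot",d,dp,"lens",lensw,"rel tool",A.inv().apply(np.r_[(dp-lensw)[:2],0]))
# dimmer check in the top view
im,K,T=grab("top");i=im.astype(float)
def c(wt,x0,y0,x1,y1):
    wt=np.clip(wt[y0:y1,x0:x1],0,None);ys,xs=np.mgrid[y0:y1,x0:x1];return (wt*xs).sum()/wt.sum(),(wt*ys).sum()/wt.sum()
l=c(i[...,0]-(i[...,1]+i[...,2])/2-20,264,145,280,172);g=c(i[...,1]-(i[...,0]+i[...,2])/2-40,256,148,270,160)
print(l,g,onplane(K,T,*l,.0545),onplane(K,T,*g,.0155))
```

```text
14.35 [ 0.459  -0.2058  0.1204] [-179.9969    0.0084  -17.0877] 0.0033074431132624777 29.990239441394806
dot [255.2767 115.4067] [ 0.5299 -0.2277  0.038 ] lens [ 0.53   -0.2277  0.1204] rel tool [-0.0001 -0.      0.    ]
(np.float64(272.49614197530866), np.float64(152.0787037037037)) (np.float64(262.7455770850885), np.float64(154.45240101095197)) [0.6139 0.0157 0.0545] [0.6146 0.0368 0.0155]
```

```bash
python3 -c "
from bench import order;print(order.hand_in())"
```

```text
the job is handed in; nothing more can be done
None
```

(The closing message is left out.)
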